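# Seat a cutting ring in the corner of the trimming jig

## Robot

A 6-joint arm with a two-finger parallel gripper is mounted at the origin on a cart in front of the work surface, level with it; the furniture and walls round the work are solid. World frame = base frame: x ahead of the robot, y to its left, z up, the work surface at z = 0. Lengths are in mm, angles in rad, forces in N, time in s.
With the tool pointing down it reaches from about 325 to 775 mm from the base axis. Payload 5.5 kg.
Tool frame: the origin (TCP) lies at the very end of the fingers, on their centre line; the grasp point (between the pads) lies 19 mm behind it; z points along the fingers, y is the line along which they close (so a half turn about z gives the same grasp; the last joint's range is limited). The gripper opens to 88 mm and grips with 3 to 60 N. Pads are 20 mm wide; open, the fingers measure 115 mm over their backs; the gripper's body (75 mm by 178 mm) begins 61 mm behind the grasp point.
Start: joints at [1.148, 0.091, 1.231, -0, 1.82, -0.057], TCP at [214.623, 560.315, 222.631] pointing down, gripper open.
Joint ranges: [-2.87, 2.87], [-0.86, 2.18], [0.17, 2.46], [-1.51, 4.65], [0.06, 2.69], [-2.65, 2.65]. Speed limits (rad/s): [2.57, 2.57, 3.01, 3.14, 3.14, 3.14].

## Interface

Orientations are given as a unit quaternion [w, x, y, z].
In Python, from rig import status, vision, workorder gives the robot as it stands. The module is installed in compiled form; this text tells all that it offers.
- The arm moves only by the shell command python3 -m pendant 'ROWS' [OPENING] [FORCE]. ROWS is text: rows parted by semicolons, each of 4 numbers parted by spaces: the shift along the world's x, y, z in units of 0.02 m (1.0 is 0.02 m), then the turn about the world's z in units of 5 degrees (1.0 is 5 degrees). A call has 1 to 12 rows; each row shifts and turns the commanded pose from where the row before left it; what a row does not reach is not made up. A row lasts 1/8 s, in which the tool goes at most 62.5 mm and 10.7 degrees, less where a joint would pass 70% of its speed; a pose out of reach is approached as far as the arm can. A call with a number of a shift or a turn outside -1 to 1 is refused whole. A call with a gripper value outside its range is refused whole. OPENING is the gripper's target within -1 to 1 (shut at 1, half-way at 0, fully open at -1), set as the call begins (- or left out, the last holds). The fingers move at their own pace and stop on an object; FORCE is the grip in N (left out, the last holds). Time passes only in rows, so rows that do not move let the fingers close. It gives the time, the measured TCP pose, the force, the opening and the grip force at its end, in the units of the state.
- status.sense(): the state, without advancing time (a new reading comes with each control period).
- vision.read_camera(name): name is "side" or "top"; returns a dict with "img" (480x640x3 uint8, red, green, blue), "z_map" (480x640 float32, mm along the optical axis (not along the pixel's ray), 0 where there is no reading), "intrinsics" (3x3 intrinsics, pixels), "T" (4x4, takes a point from camera to world coordinates). Camera axes: x right, y up, looking along -z (the intrinsics and any distortion apply to the point x, -y, -z); pixel columns grow to the right and rows downward; lengths in mm; the calibration is good to about 2 mm. A picture is of the moment at which its call begins.
- workorder.sign_off(): hands the job in; it is judged then, once.
The state is a dict: "time_s": time; "q": joint angles; "joint_vel": joint speeds; "tau": joint torques, N m; "ee_pos": TCP position; "tcp_rot": TCP orientation; "ft_force": force on the tool from outside, world axes, zero at the start; "ft_torque": the same for the moment, N m; "grip_width": opening from 0.0 (shut) to 1.0 (fully open); "finger_force": force on a finger pad.
Only numpy, scipy, OpenCV 4.12 (cv2) and the standard library are available. Lean on these libraries where they do the work, as an engineer would, in place of code of your own. Each camera call takes 0.05 s, during which the arm holds its last target. There are 200 camera calls.

## Task

The large cutting ring lies out on the dark plate of the trimming jig. Without gripping or lifting it, push it with the fingertips across the plate against the long rail, while it is still well short of the corner pocket, then slide it along the rail into the pocket until it sits fully home, touching both the rail and the end stop. Leave the brass weight, the beech block and the cone where they stand, and take the hand away.

Things in the scene. Friction and masses are not known exactly. Their poses are not given: they have to be found in the camera images.
- jig: fixed trimming jig: dark steel plate 200 (its x) x 290 (its y) x 8 mm, with plain aluminium strips 14 mm high screwed on top (their tops at z = 22 mm). Origin: centre of the plate's underside, on the worktop; z up. Its x axis points from the open front edge across to the long rail, its y axis along the rail towards the end stop
- rail (a point): on the plate top (z = 8 mm), middle of the long rail's inner face at jig x = +75, y = 0 mm; the rail is 16 mm wide and runs from y = -140 to +142 mm. Axes as the jig's
- end_stop (a point): on the plate top, middle of the end stop's inner face at jig x = +40, y = +128 mm; the stop is 14 mm thick and runs from the rail out to x = +3 mm. Axes as the jig's
- keeper (a point): on the plate top, mouth end of the keeper's inner face at jig x = +5, y = +83 mm: a short strip parallel to the rail, 12 mm thick, from y = +83 to +142 mm, closing the third side of the pocket. The pocket is the 70 mm wide space between rail, end stop and keeper, open towards jig -y and above. Axes as the jig's
- pocket (a point): point on the jig's plate top (8 mm above the worktop) where the large ring's origin lies when the ring is fully home: jig x = +43 mm, y = +96 mm; axes as the jig's
- big_ring: the large steel cutting ring, loose, lying flat on the jig's plate: outside diameter 63 to 64 mm, wall about 3 mm (clear hole at least 56 mm across), 20 mm high, about 0.09 kg; origin at the centre of its underside, z up. It starts 48 to 98 mm away from its place against the rail and 131 to 196 mm along the rail short of home; closed fingertips can reach into its hole or push it from outside
- weight_200g: bystander: brass calibration weight with a knob, 29 mm across, 38 mm high, standing on the plate near its front edge level with the pocket; origin at the centre of its underside
- beech_block: bystander: plain beech packing block, 48 x 105 mm (its x and y) and 24 mm high, lying flat on the worktop beyond the end-stop end of the jig; origin at the centre of its underside
- spare_cone: bystander: steel penetrometer cone, point up, 30 mm across, 40 mm high, on the worktop beyond the other end of the jig; origin at the centre of its underside

How it is judged (in metres and radians):
On the way, in this order (a step that is already met when the one before it is completed fails the run):
1. the large ring lies against the long rail (gap under 3 mm), its centre still more than 66 mm short of home (x of big_ring in the frame of jig above 0.04 m and y of big_ring in the frame of jig below 0.03 m), for 0.1 s.
2. the large ring is home in the pocket, within 3 mm of both rail and end stop (x of big_ring in the frame of jig between 0.04 and 0.046 m and y of big_ring in the frame of jig between 0.093 and 0.099 m and z of big_ring in the frame of jig below 0.011 m), for 0.2 s.
At the end, for the whole second after the job is handed in: the large ring lies flat and at rest on the plate in the pocket, its centre within 3 mm of the home point both across and along the rail; the three bystanders are within 15 mm of where they started (all of step 2 and angle between big_ring's own z axis and vertical below 0.05 rad and linear speed of big_ring below 0.01 m/s and distance of each of weight_200g, beech_block, spare_cone from where it was at the start of the episode below 0.015 m); the robot touches nothing.
It fails at once if the large ring is lifted more than 6 mm off the plate or tipped more than 0.2 rad (z of big_ring in the frame of jig above 0.014 m or angle between big_ring's own z axis and vertical above 0.2 rad).
It fails at once if the large ring comes within 56 mm of home along the rail while more than 7 mm away from the rail (y of big_ring in the frame of jig above 0.04 m and x of big_ring in the frame of jig below 0.036 m).
It fails at once if the brass weight is moved more than 15 mm (distance of weight_200g from where it was at the start of the episode above 0.015 m).
It fails at once if the beech block is moved more than 15 mm (distance of beech_block from where it was at the start of the episode above 0.015 m).
It fails at once if the cone is moved more than 15 mm (distance of spare_cone from where it was at the start of the episode above 0.015 m).
It also fails if it takes over 38 s, if anything falls off the work surface, if the arm or the gripper's body presses on something with over 40 N, if the wrist force passes 120 N, or if a joint passes its speed limit or range.

## Working session

There is one attempt and no reset: what is moved stays moved. The work goes in short steps, Python scripts to look and compute and a shell command to move; the robot and the scene stay as the last step left them, time stands still between calls to the robot, and variables do not carry over. Pictures are saved under pics/ and viewed, at most 10 in all, crops included, and the job is handed in when it is done.

```bash
mkdir -p pics
python3 - <<'E'
from rig import status, vision
import cv2,numpy as np
s=status.sense();print(s['time_s'],s['ee_pos'],s['tcp_rot'],s['grip_width'])
for n in("top","side"):
    d=vision.read_camera(n);cv2.imwrite(f"pics/{n}0.png",d["img"][:,:,::-1]);np.savez(f"{n}0.npz",**d);print(d["intrinsics"],d["T"].round(3))
E
```

```text
0.0 [214.50947706 560.02701998 221.50898214] [-2.36104096e-04  1.81897156e-01  9.83317076e-01 -9.47215179e-04] 1.0007266216400894
[[585.00510365   0.         317.45475338]
 [  0.         585.00510365 230.87433028]
 [  0.           0.           1.        ]] [[-1.200000e-02  9.960000e-01 -8.400000e-02  4.134100e+02]
 [-1.000000e+00 -1.300000e-02 -5.000000e-03  1.430200e+01]
 [-7.000000e-03  8.400000e-02  9.960000e-01  1.241474e+03]
 [ 0.000000e+00  0.000000e+00  0.000000e+00  1.000000e+00]]
[[488.09032251   0.         324.87813736]
 [  0.         488.09032251 231.05865871]
 [  0.           0.           1.        ]] [[ 9.86000e-01  9.20000e-02 -1.37000e-01  3.85460e+02]
 [-1.64000e-01  6.51000e-01 -7.41000e-01 -6.13316e+02]
 [ 2.10000e-02  7.53000e-01  6.57000e-01  5.98392e+02]
 [ 0.00000e+00  0.00000e+00  0.00000e+00  1.00000e+00]]
```

View pics/top0.png

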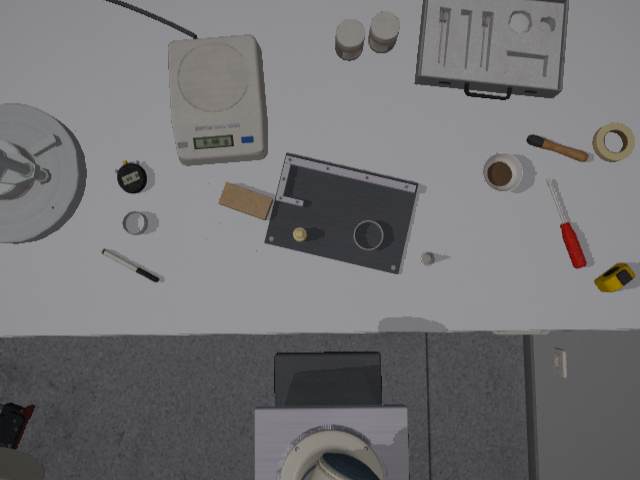

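View pics/side0.png

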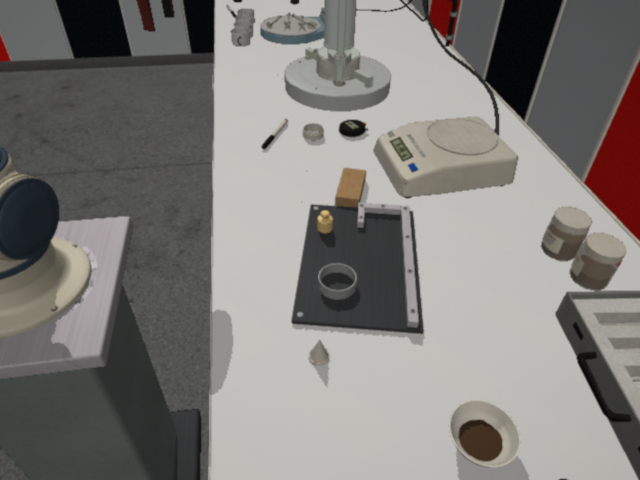

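The top view shows the jig with corners at about (287,154), (418,183), (400,273) and (265,242). The rail is along its upper edge and the pocket is at upper left, near (290,185). The ring is at (369,235), the weight at (300,234), the block at (246,201) and the cone at (428,259). The side view agrees: ring (337,281), weight (325,222), rail (410,260).

```bash
cat > h.py <<'E'
import numpy as np,cv2
def ray(d,uv):
    uv=np.atleast_2d(uv).astype(float);K=d["intrinsics"];T=d["T"]
    c=np.c_[(uv[:,0]-K[0,2])/K[0,0],-(uv[:,1]-K[1,2])/K[1,1],-np.ones(len(uv))]
    return T[:3,3],c@T[:3,:3].T
def onz(d,uv,z):
    o,r=ray(d,uv);return o+r*((z-o[2])/r[:,2])[:,None]
def tri(d1,p1,d2,p2):
    o1,r1=ray(d1,p1);o2,r2=ray(d2,p2);A=np.c_[r1[0],-r2[0]]
    t=np.linalg.lstsq(A,o2-o1,rcond=None)[0];a=o1+t[0]*r1[0];b=o2+t[1]*r2[0];return (a+b)/2,np.linalg.norm(a-b)
def big(m):
    return max(cv2.findContours(m.astype(np.uint8),cv2.RETR_EXTERNAL,cv2.CHAIN_APPROX_NONE)[0],key=cv2.contourArea)
E
python3 - <<'E'
from h import *
D={n:dict(np.load(n+"0.npz")) for n in("top","side")}
R={"top":(225,130,435,290),"side":(280,190,435,340)}
C={}
for n,d in D.items():
    x0,y0,x1,y1=R[n];g=cv2.cvtColor(d["img"],cv2.COLOR_RGB2GRAY)
    m=np.zeros(g.shape,np.uint8);m[y0:y1,x0:x1]=g[y0:y1,x0:x1]<90
    m=cv2.morphologyEx(m,cv2.MORPH_OPEN,np.ones((3,3)))
    c=big(m); q=cv2.boxPoints(cv2.minAreaRect(cv2.convexHull(c)));
    print(n,"plate img",q.round(1).tolist())
    P=onz(d,c[:,0],8)[:,:2].astype(np.float32);r=cv2.minAreaRect(P);print(" plate world",r,cv2.boxPoints(r).round(1).tolist())
    zz=d["z_map"];
    print(" levels", g[200,350],g[250,340])
    cv2.imwrite(f"pics/{n}c.png",cv2.resize(d["img"][y0:y1,x0:x1,::-1],None,fx=3.8,fy=3.7,interpolation=cv2.INTER_CUBIC))
E
```

```text
top plate img [[264.0, 242.39999389648438], [283.0, 161.60000610351562], [416.6000061035156, 193.10000610351562], [397.6000061035156, 273.8999938964844]]
 plate world ((545.0580444335938, -27.253372192382812), (289.939697265625, 176.43658447265625), 75.98066711425781) [[424.29998779296875, -146.5], [595.5, -189.3000030517578], [665.7999877929688, 92.0], [494.6000061035156, 134.8000030517578]]
 levels 55 57
side plate img [[291.6000061035156, 323.0], [301.70001220703125, 194.60000610351562], [432.0, 204.89999389648438], [421.8999938964844, 333.29998779296875]]
 plate world ((558.8475341796875, -17.73248291015625), (320.34893798828125, 198.10711669921875), 75.92727661132812) [[423.79998779296875, -149.0], [616.0, -197.1999969482422], [693.9000244140625, 113.5], [501.70001220703125, 161.6999969482422]]
 levels 77 58
```

View pics/topc.png

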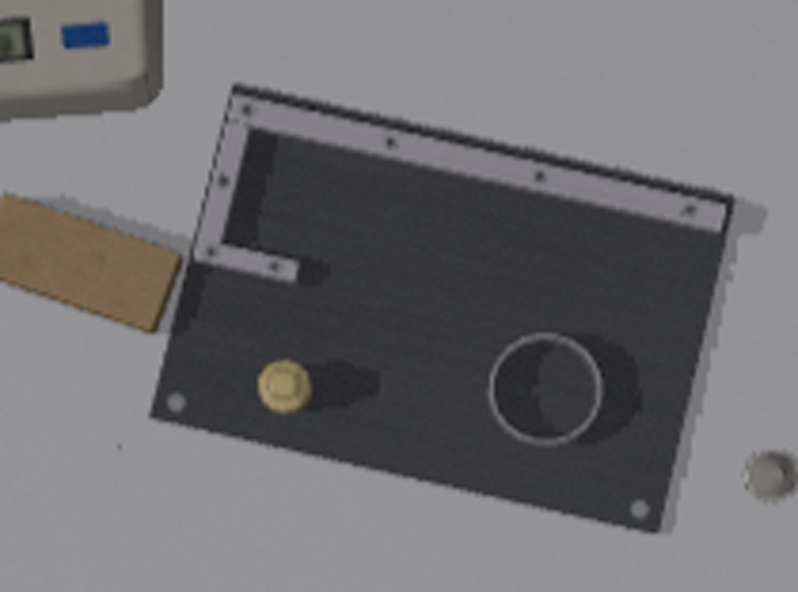

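View pics/sidec.png

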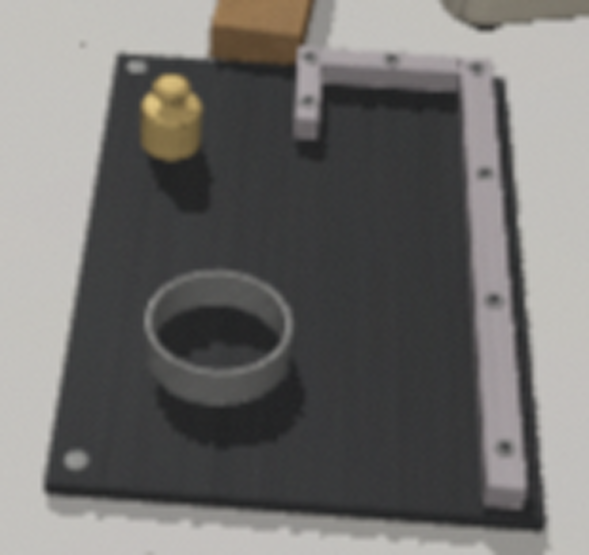

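The crops give clean pixels: plate corners, rail inner face and end stop, plus the ring rim in both views (top crop (546,388), side crop (219,322)).

Run:
```python
from h import *
D={n:dict(np.load(n+"0.npz")) for n in("top","side")}
t,s=D["top"],D["side"]
T=lambda p:np.array(p,float)/[3.8,3.7]+[224.87,129.87]
S=lambda p:np.array(p,float)/[3.8,3.7]+[279.87,189.87]
c=onz(t,T([(150,417),(658,531),(733,198),(235,86)]),8)[:,:2]
print("plate corners",c.round(1).tolist(),"centre",c.mean(0))
ang=[np.degrees(np.arctan2(*(a-b)[::-1]))  for a,b in((c[3],c[2]),(c[0],c[1]))];print("y-axis ang",ang, [np.linalg.norm(c[i]-c[i-1]) for i in range(4)])
yaw=np.radians(np.mean(ang)-90)
# rail-top inner line & stop, triangulated screws/corners
P=[]
for a,b in(((247,108),(477,68)),((688,210),(505,448)),((211,251),(310,57)),((390,143),(484,173)),((539,175),(494,300))):
    p,e=tri(t,T(a),s,S(b));P.append(p);print("screw",p.round(1),round(e,1))
Rj=np.array([[np.cos(yaw),-np.sin(yaw)],[np.sin(yaw),np.cos(yaw)]])
print("yaw",np.degrees(yaw));print("screws in jig",((np.array(P)[:,:2]-c.mean(0))@Rj).round(1).tolist())
inner=onz(t,T([(250,131),(720,232),(240,190),(298,262)]),22)[:,:2]
print("rail inner (expect x75), stop inner(y128), keeper end (5,83)",((inner-c.mean(0))@Rj).round(1).tolist())
p,e=tri(t,T((546,388.5)),s,S((219,322)));print("ring rim centre tri",p.round(1),e)
r=onz(t,T([(546,388.5),(489,388),(604,388),(546,333),(546,445)]),28)[:,:2];print("ring",r.round(1).tolist(),"jig",((r[0]-c.mean(0))@Rj).round(1))
r=onz(s,S([(219,322)]),28)[0,:2];print("ring side",r,((r-c.mean(0))@Rj).round(1))
w=onz(t,T((284,386)),20)[:,:2];print("weight jig",(w-c.mean(0))@Rj)
for n in((43,96),):print("home world",Rj@np.array(n)+c.mean(0))
```

```text
plate corners [[493.9, 133.7], [425.5, -147.1], [616.0, -193.6], [685.2, 84.9]] centre [555.13678263 -30.54259617]
y-axis ang [np.float64(76.04203651980521), np.float64(76.30031018999715)] [np.float64(197.38068309577142), np.float64(288.96916117516315), np.float64(196.07586976729226), np.float64(286.9288668047609)]
screw [668.4  77.4  24.4] 0.7
screw [ 607.1 -166.    24. ] 0.5
screw [586.9  97.9  24.4] 0.2
screw [647.6  -1.8  24.7] 0.4
screw [627.8 -84.   24.1] 0.2
yaw -13.828826645098815
screws in jig [[84.1, 131.9], [82.8, -119.1], [0.1, 132.3], [82.9, 50.0], [83.4, -34.5]]
rail inner (expect x75), stop inner(y128), keeper end (5,83) [[72.4, 127.5], [74.6, -139.2], [38.0, 125.0], [5.0, 84.2]]
ring rim centre tri [506.  -85.   29.6] 0.35877438417003127
ring [[505.9, -85.1], [506.6, -54.0], [505.8, -116.9], [537.2, -85.8], [474.1, -84.5]] jig [-34.8 -64.8]
ring side [506.48008074 -83.57654042] [-34.6 -63.1]
weight jig [[-65.32408203  75.63047956]]
home world [619.83650525  52.39681481]
```

Jig centre (555,-30.5), yaw -13.8°. Ring at world (506,-85), which is jig (-35,-64). I will put the shut fingers into the hole, with the finger closing line along jig y (turn +7°).

```bash
python3 -m pendant '0.4 -1 0 1;0.45 -1 0 0.4;0.45 -1 0 0;0.45 -1 0 0;0.45 -1 0 0;0.45 -1 0 0;0.45 -1 0 0;0.45 -1 0 0;0.45 -1 0 0;0.45 -1 0 0;0.45 -1 0 0;0.45 -1 0 0' 1 20
python3 -m pendant '0.45 -1 0 0;0.45 -1 0 0;0.45 -1 0 0;0.45 -1 0 0;0.45 -1 0 0;0.45 -1 0 0;0.45 -1 0 0;0.45 -1 0 0;0.45 -1 0 0;0.45 -1 0 0;0.45 -1 0 0;0.45 -1 0 0'
python3 -m pendant '0.45 -1 -0.5 0;0.45 -1 -0.5 0;0.45 -1 -0.5 0;0.45 -1 -0.5 0;0.45 -1 -0.5 0;0.45 -1 -0.5 0;0.45 -1 -0.5 0;0.45 -1 -0.5 0;0.2 -0.2 -0.5 0;0 0 0 0;0 0 0 0'
python3 - <<'E'
from rig import status
print(status.sense())
E
```

```text
time_s: 1.6
ee_pos: [322.0, 319.0, 222.7]
tcp_rot: [0.0, 0.122, 0.993, 0.0]
ft_force: [0.5, -0.4, -0.0]
grip_width: 0.005
finger_force: 0.0
time_s: 3.1
ee_pos: [429.6, 79.0, 222.7]
tcp_rot: [0.0, 0.122, 0.993, 0.0]
ft_force: [0.6, -0.3, -1.2]
grip_width: 0.003
finger_force: 0.0
time_s: 4.47
ee_pos: [505.7, -83.2, 132.9]
tcp_rot: [0.0, 0.121, 0.993, 0.0]
ft_force: [-0.2, 0.4, -0.0]
grip_width: 0.001
finger_force: 0.0
{'time_s': 4.475, 'q': array([-2.29560103e-01, -1.45199511e-01,  1.62121712e+00,  2.17711938e-04,
        1.66537224e+00, -1.55739288e+00]), 'joint_vel': array([ 0.00406334, -0.00985338, -0.00416189, -0.00093135, -0.00085835,
       -0.00067352]), 'tau': array([-2.68160189e-01, -3.36913848e+01, -4.01768410e+01, -2.85403471e-02,
        6.34394540e-02, -3.36552675e-04]), 'ee_pos': array([505.66324846, -83.16936149, 132.92476376]), 'tcp_rot': array([1.12497116e-04, 1.21172977e-01, 9.92631396e-01, 9.67984053e-05]), 'ft_force': array([-1.62130811e-01,  4.25365007e-01, -5.77822403e-05]), 'ft_torque': array([-0.00334541,  0.0228071 ,  0.01457603]), 'finger_force': 0.0, 'grip_width': 0.0012622193962063025}
```

```bash
python3 -m pendant '0 -0.1 -1 0;0 0 -1 0;0 0 -1 0;0 0 -1 0;0 0 -0.4 0;0 0 0 0;0 0 0 0'
python3 - <<'E'
from rig import vision
import cv2
d=vision.read_camera("side")
cv2.imwrite("pics/s1.png",cv2.resize(d["img"][180:340,270:440,::-1],None,fx=3.5,fy=3.5,interpolation=cv2.INTER_CUBIC))
E
```

```text
time_s: 5.35
ee_pos: [506.2, -85.8, 45.5]
tcp_rot: [0.001, 0.122, 0.993, -0.0]
ft_force: [0.4, -0.6, 0.1]
grip_width: 0.007
finger_force: 0.0
```

View pics/s1.png

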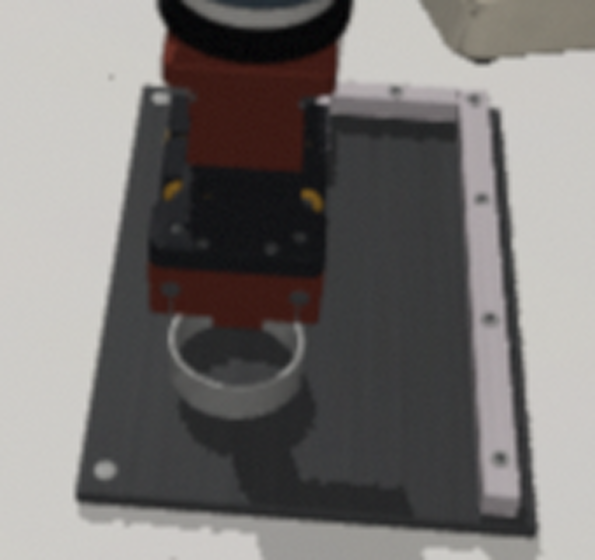

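The shut fingertips are over the ring hole (ring centre at crop (237,350), tips just above it at (237,325)). Next I go down and push across to the rail.

```bash
python3 -m pendant '0 0 -0.6 0;0 0 -0.6 0;0 0 -0.3 0;0 0 0 0'
python3 -m pendant '0.29 -0.072 0 0;0.29 -0.072 0 0;0.29 -0.072 0 0;0.29 -0.072 0 0;0.29 -0.072 0 0;0.29 -0.072 0 0;0.29 -0.072 0 0;0.29 -0.072 0 0;0.29 -0.072 0 0;0.29 -0.072 0 0;0.29 -0.072 0 0;0.29 -0.072 0 0'
python3 -m pendant '0.2 -0.05 0 0;0.2 -0.05 0 0;0.2 -0.05 0 0;0 0 0 0'
```

```text
time_s: 5.9
ee_pos: [505.0, -85.5, 13.6]
tcp_rot: [-0.001, 0.122, 0.993, 0.0]
ft_force: [0.4, 0.2, 0.7]
grip_width: 0.009
finger_force: 0.0
time_s: 7.4
ee_pos: [575.6, -103.1, 14.6]
tcp_rot: [-0.0, 0.122, 0.993, 0.0]
ft_force: [-0.6, 0.2, 0.8]
grip_width: 0.006
finger_force: 0.6
time_s: 7.9
ee_pos: [587.6, -106.1, 14.6]
tcp_rot: [0.0, 0.122, 0.993, -0.0]
ft_force: [-0.8, -0.2, 0.4]
grip_width: 0.006
finger_force: 0.0
```

```bash
for i in 1; do python3 -m pendant '0.15 -0.037 0 0;0.15 -0.037 0 0;0 0 0 0'; done | grep -E 'pos|force'
python3 -m pendant '0.1 -0.025 0 0;0.1 -0.025 0 0;0 0 0 0' | grep -E 'pos|force'
python3 - <<'E'
from rig import vision,status
import cv2
print(status.sense()['ft_force'])
d=vision.read_camera("top")
cv2.imwrite("pics/t2.png",cv2.resize(d["img"][140:290,260:430,::-1],None,fx=3.5,fy=3.5,interpolation=cv2.INTER_CUBIC))
E
```

```text
ee_pos: [593.5, -107.5, 14.6]
ft_force: [0.1, -0.1, -0.4]
finger_force: 0.0
ee_pos: [597.4, -108.5, 14.6]
ft_force: [0.3, 0.1, 0.5]
finger_force: 0.0
[0.29305795 0.06333001 0.4686909 ]
```

View pics/t2.png

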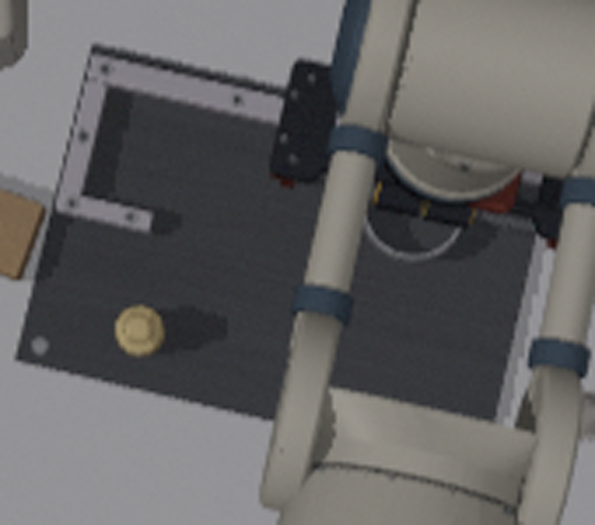

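The top view shows the ring's near edge at crop (411,260), so its centre is at about jig x 41–42, almost on the rail. I'll keep pushing gently until the force shows contact.

```bash
for k in 1; do python3 -m pendant '0.06 -0.015 0 0;0.06 -0.015 0 0;0 0 0 0' | grep -E 'pos|ft'; done
python3 -m pendant '0.06 -0.015 0 0;0 0 0 0' | grep -E 'pos|ft'
```

```text
ee_pos: [598.4, -108.8, 14.6]
ft_force: [-7.2, 1.3, 4.0]
ee_pos: [598.6, -108.8, 14.6]
ft_force: [-10.5, 1.8, 6.5]
```

```bash
python3 - <<'E'
import numpy as np
d=np.load("top0.npz");z=d["z_map"];print("scale depth min",z[40:160,170:265][z[40:160,170:265]>0].min(), "table",np.median(z[120:150,300:400]))
E
python3 -m pendant '-0.34 0.084 0 0;-0.34 0.084 0 0;0 0 0 0' | grep -E 'pos|ft'
python3 -m pendant '0.072 0.291 0 0;0.072 0.291 0 0;0.072 0.291 0 0;0.072 0.291 0 0;0.072 0.291 0 0;0.072 0.291 0 0;0.072 0.291 0 0;0.072 0.291 0 0;0.072 0.291 0 0;0 0 0 0' | grep -E 'pos|ft'
python3 - <<'E'
from rig import vision
import cv2
d=vision.read_camera("side")
cv2.imwrite("pics/s3.png",cv2.resize(d["img"][180:340,270:440,::-1],None,fx=3.5,fy=3.5,interpolation=cv2.INTER_CUBIC))
E
```

```text
scale depth min 1181.7573 table 1262.4106
ee_pos: [587.0, -105.9, 14.7]
ft_force: [0.8, 0.2, 0.4]
ee_pos: [600.3, -53.0, 14.6]
ft_force: [-0.3, 0.5, 0.1]
```

View pics/s3.png

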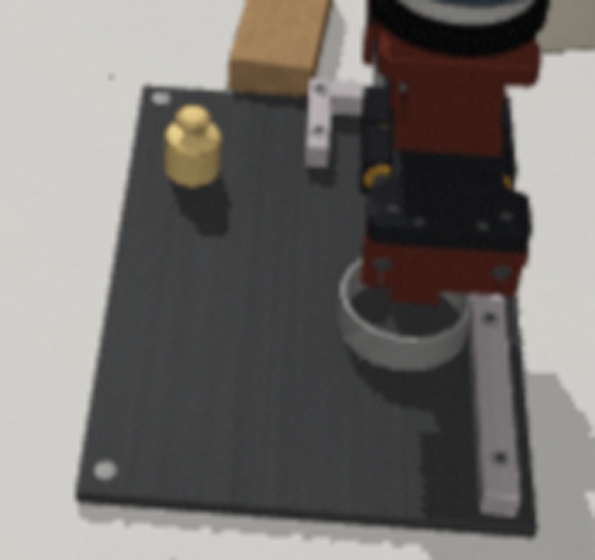

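The side view shows the ring right beside the rail (rim edge at (468,310), rail inner edge x≈472) and being dragged along it. I'll continue along the rail.

```bash
python3 -m pendant '0.075 0.29 0 0;0.075 0.29 0 0;0.075 0.29 0 0;0.075 0.29 0 0;0.075 0.29 0 0;0.075 0.29 0 0;0.075 0.29 0 0;0.075 0.29 0 0;0.075 0.29 0 0;0 0 0 0' | grep -E 'time|pos|ft'
python3 -m pendant '0.072 0.29 0 0;0.072 0.29 0 0;0.072 0.29 0 0;0.072 0.29 0 0;0.072 0.29 0 0;0.072 0.29 0 0;0.072 0.29 0 0;0.036 0.145 0 0;0 0 0 0' | grep -E 'time|pos|ft'
python3 -m pendant '0.036 0.145 0 0;0.036 0.145 0 0;0 0 0 0' | grep -E 'time|pos|ft'
```

```text
time_s: 12.25
ee_pos: [613.8, -0.8, 14.7]
ft_force: [-0.5, -0.5, -0.1]
time_s: 13.38
ee_pos: [624.6, 42.5, 14.7]
ft_force: [-0.4, 0.4, -0.3]
time_s: 13.75
ee_pos: [626.0, 48.1, 14.6]
ft_force: [0.5, -1.1, -0.4]
```

```bash
python3 -m pendant '0.036 0.145 0 0;0.036 0.145 0 0;0.036 0.145 0 0;0 0 0 0' | grep -E 'pos|ft'
python3 -m pendant '0.024 0.097 0 0;0.024 0.097 0 0;0 0 0 0' | grep -E 'pos|ft'
python3 -m pendant '0.012 0.049 0 0;0.012 0.049 0 0;0 0 0 0' | grep -E 'pos|ft'
```

```text
ee_pos: [628.2, 57.0, 14.7]
ft_force: [-0.2, 0.4, 0.1]
ee_pos: [629.1, 60.7, 14.6]
ft_force: [-0.3, 0.3, -0.7]
ee_pos: [629.5, 62.5, 14.6]
ft_force: [0.3, -0.1, 0.2]
```

```bash
python3 -m pendant '0.012 0.049 0 0;0.012 0.049 0 0;0 0 0 0' | grep -E 'pos|ft'
python3 -m pendant '0.012 0.049 0 0;0.012 0.049 0 0;0 0 0 0' | grep -E 'pos|ft'
python3 -m pendant '0.012 0.049 0 0;0 0 0 0' | grep -E 'pos|ft'
```

```text
ee_pos: [630.0, 64.5, 14.6]
ft_force: [0.4, 1.0, 0.6]
ee_pos: [630.5, 66.5, 14.6]
ft_force: [0.3, -0.0, -0.1]
ee_pos: [630.7, 67.4, 14.6]
ft_force: [-0.2, -0.0, -0.7]
```

```bash
python3 -m pendant '0.012 0.049 0 0;0 0 0 0' | grep -E 'pos|ft'
python3 -m pendant '0.012 0.049 0 0;0 0 0 0' | grep -E 'pos|ft'
python3 - <<'E'
from rig import vision
import cv2,numpy as np
for n,(x0,y0) in(("side",(330,180)),("top",(260,140))):
    d=vision.read_camera(n);np.savez(n+"4.npz",**d)
    cv2.imwrite(f"pics/{n}4.png",cv2.resize(d["img"][y0:y0+100,x0:x0+100,::-1],None,fx=5,fy=5,interpolation=cv2.INTER_CUBIC))
a=np.hstack([cv2.imread(f"pics/{n}4.png")[:,:400] for n in("side","top")]);cv2.imwrite("pics/b4.png",a)
E
```

```text
ee_pos: [630.8, 67.9, 14.6]
ft_force: [-0.8, -2.0, -0.1]
ee_pos: [631.0, 68.2, 14.6]
ft_force: [-0.7, -5.0, 0.7]
```

View pics/b4.png

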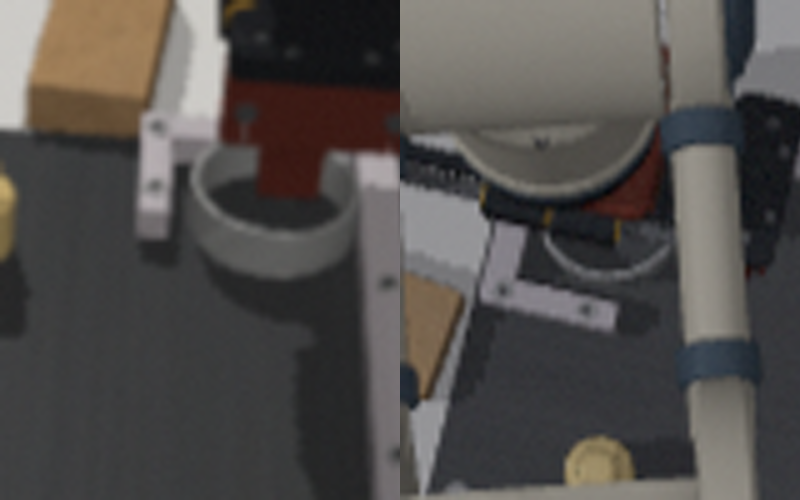

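The ring is at the end stop (5 N reaction) beside the rail, with its rim at the rail edge. To make sure of rail contact, I'll centre the fingers in y and press gently towards the rail.

```bash
python3 -m pendant '-0.09 -0.36 0 0;-0.09 -0.36 0 0;0 0 0 0;0.2 -0.05 0 0;0.2 -0.05 0 0;0 0 0 0' | grep -E 'pos|ft'
python3 -m pendant '0.05 -0.012 0 0;0.05 -0.012 0 0;0 0 0 0' | grep -E 'pos|ft'
python3 -m pendant '0.05 -0.012 0 0;0 0 0 0' | grep -E 'pos|ft'
python3 -m pendant '0.05 -0.012 0 0;0 0 0 0' | grep -E 'pos|ft'
```

```text
ee_pos: [636.0, 53.0, 14.6]
ft_force: [0.1, 0.4, 0.2]
ee_pos: [637.5, 52.5, 14.6]
ft_force: [-0.8, 0.3, 0.2]
ee_pos: [637.9, 52.5, 14.5]
ft_force: [-3.7, 1.6, 1.0]
ee_pos: [638.2, 52.5, 14.4]
ft_force: [-8.2, 2.4, 3.7]
```

```bash
python3 -m pendant '-0.36 0.09 0 0;-0.36 0.09 0 0;0 0 0 0;0 0 0 0' | grep -E 'pos|ft'
python3 -m pendant '0 0 0.5 0;0 0 1 0;0 0 1 0;0 0 1 0;0 0 1 0;0 0 1 0;0 0 1 0;0 0 1 0;0 0 1 0;-0.3 -1 0 0;-0.3 -1 0 0;-0.3 -1 0 0' | grep -E 'pos|ft'
python3 -m pendant '-0.3 -1 0 0;-0.3 -1 0 0;-0.3 -1 0 0;-0.3 -1 0 0;-0.3 -1 0 0;-0.3 -1 0 0;-0.3 -1 0 0;-0.3 -1 0 0;-0.3 -1 0 0;0 0 0 0;0 0 0 0' | grep -E 'time|pos|ft'
python3 - <<'E'
from rig import vision
import cv2,numpy as np
for n,(x0,y0) in(("side",(310,180)),("top",(260,140))):
    d=vision.read_camera(n);np.savez(n+"5.npz",**d)
    cv2.imwrite(f"pics/{n}5.png",cv2.resize(d["img"][y0:y0+120,x0:x0+120,::-1],None,fx=5,fy=5,interpolation=cv2.INTER_CUBIC))
a=np.hstack([cv2.imread(f"pics/{n}5.png")[:,s:s+400] for n,s in(("side",100),("top",0))]);cv2.imwrite("pics/b5.png",a)
E
```

```text
ee_pos: [625.4, 55.4, 14.9]
ft_force: [-0.2, -0.5, 0.8]
ee_pos: [606.1, -6.4, 183.4]
ft_force: [0.0, 0.2, -0.4]
time_s: 21.6
ee_pos: [553.3, -184.2, 184.6]
ft_force: [0.0, -0.5, -0.6]
```

View pics/b5.png

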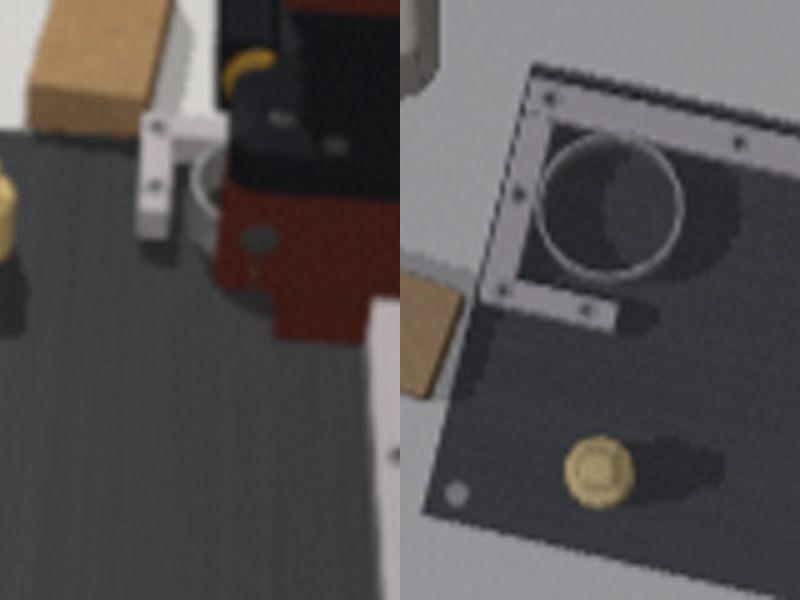

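The top view shows the ring in the corner (centre at crop (611,206), rim tangent to both the rail and the end-stop), with the weight and block undisturbed. I'll do a quick numeric check, then hand in.

Run:
```python
from h import *
from rig import workorder
d=dict(np.load("top5.npz"));p=onz(d,[[211/5+259.9,206/5+139.9]],28)[0,:2]
y=np.radians(-13.83);R=np.array([[np.cos(y),-np.sin(y)],[np.sin(y),np.cos(y)]])
j=(p-[555.1,-30.5])@R;print(j)
if np.abs(j-[43,96]).max()<4: print(workorder.sign_off())
```

```text
[44.0605609  95.70983633]
the job is handed in; nothing more can be done
None
```

The job is handed in: the large ring was pushed against the rail, slid along it into the pocket, and last measured at jig (44.1, 95.7) mm against home (43, 96). The weight and block looked unmoved in the last view; I didn't re-check the cone, and no verdict came back.

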